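# Release the two-catch gate of a carrier pen and hold it wide

## Task

Swing the pen's retaining bar across the sample carriers until it snaps into its catch, then squeeze open the gate's two catches, the one with the tall fins first and the one with the low fins second. Then take the gate by its upright pin, swing it past its detent until it stands square to its closed position or a little wider, and finish while still holding the pin, keeping the self-closing gate still and wide open. Leave the carriers in the pen and the other things on the worktop where they are.

Things in the scene. Friction and masses are not known exactly. Their poses are not given: they have to be found in the camera images.
- pen: Low barred aluminium pen fixed to the worktop, 222 (x) x 140 (y) x 96 mm high, three beige carriers in it. Origin on the worktop, mid-length, 4 mm inside the closed gate; x along the gate towards its hinge, y out through the gate. Top rail, 96 mm high, at y -62 to -3 mm, carries two catches 100 mm apart along x; other walls 90 mm. Sill 8 mm thick reaches 105 mm out on the hinge half
- gate_hinge (a point): Point on the gate's vertical hinge axis, at the height of the middle of the gate pin's grip (142 mm above the worktop); pen frame x = 110, y = 4 mm.
- gate_angle (a joint): Barred gate's opening, rad: 0 closed, 1.57 square to that, stop 1.75. At angle a it points from the hinge along (-cos a, +sin a) in pen x, y. A spring shuts it (1 to 2 N at the pin). Detent: it rides over a spring ball in the sill at about 0.7 to 0.9 rad, 3 to 6 N at the pin; let go beyond, it falls back to the ball. Bolted it gives 0.03 rad at most
- gate: The barred gate, 216 mm long, bars 12 to 88 mm above the worktop, with two steel lugs reaching back over the rail. Origin on its hinge axis at worktop height; its -x points along the gate to the pin at its free end.
- gate_pin (a point): Upright round plastic pin on the gate's free end, its handle, 16 mm thick; this point on its axis, 205 mm from the hinge axis and 142 mm above the worktop. Bare from 96 to 170 mm above the worktop; the nearest lug of the gate is 25 mm nearer the hinge, 119 mm high. Being round, it can turn between the fingers
- catch_tall: Squeeze catch with two tall upright fins (50 mm above its origin) on the pen's top rail; it may be at either of the two places. Origin under its 64 x 56 mm base plate, 96 mm above the worktop, midway between the fins; axes as the pen's. Fins 6 mm thick (x), 24 mm wide (y), centred on y = 0. Pinch them together along x: outer faces from 50 to 34 mm apart, mid-point then at x = +5.5 mm.
- catch_low: Squeeze catch with two low upright fins (30 mm above its origin) on the pen's top rail; it may be at either of the two places. Origin under its 64 x 56 mm base plate, 96 mm above the worktop, midway between the fins; axes as the pen's. Fins 6 mm thick (x), 24 mm wide (y), centred on y = 0. Pinch them together along x: outer faces from 50 to 34 mm apart, mid-point then at x = +5.5 mm.
- tall_post: Fixed post (fin) of the tall catch, outer face at x = +25 mm, top 50 mm above the origin (origin and axes those of the catch). 
- low_post: Fixed post (fin) of the low catch, outer face at x = +25 mm, top 30 mm above the origin (origin and axes those of the catch). 
- tall_tab (a joint): Travel of the tall catch's sliding fin towards its post (+x), m: 0 latched (outer face at x = -25 mm), 0.016 fully home; the gate is free of it beyond 0.009. About 3 N of friction; it stays where it is put. Its steel bolt, at y = +33 mm, up to 14 mm above the origin, sticks out to x = -46 mm into a gate lug (y +17 to +52 mm, up to 23 mm above the origin).
- low_tab (a joint): Travel of the low catch's sliding fin towards its post (+x), m: 0 latched (outer face at x = -25 mm), 0.016 fully home; the gate is free of it beyond 0.009. About 3 N of friction; it stays where it is put. Its bolt is the same as the tall catch's.
- bar (a joint): Retaining bar's angle, rad: 0 closed across the pen in its catch, larger = swung out over the back wall. At angle b it points from its pivot along (cos b, -sin b) in pen x, y. Steel, 222 mm long, 98 to 108 mm above the worktop; stays where left (0.06 Nm friction). It rides over a spring ball from about 0.07 to 0.02 rad, 3 to 5 N at its pin, then stops at 0
- bar_pivot (a point): Point on the bar's vertical pivot axis, 135 mm above the worktop, on the pen's end wall away from the gate's hinge; pen frame x = -107, y = -90 mm.
- bar_pin (a point): Middle of the upright round plastic pin on the bar, its handle: 14 mm thick, 130 mm from the pivot axis, 135 mm above the worktop; free to grip from 110 to 157 mm above the worktop.
- kept_1: Beige three-hole sample carrier, 117 x 38 x 68 mm, standing in the pen on its 8 mm floor; origin under its middle. To stay there.
- kept_2: Beige three-hole sample carrier, 117 x 38 x 68 mm, standing in the pen on its 8 mm floor; origin under its middle. To stay there.
- kept_3: Beige three-hole sample carrier, 117 x 38 x 68 mm, standing in the pen on its 8 mm floor; origin under its middle. To stay there.
- timer: Small white desk timer, 62 x 66 x 20 mm, flat on the worktop, origin under its middle; bystander.
- tape: Roll of brown tape, about 93 mm across, 48 mm high, origin under its middle; bystander.
- label_roll: White label roll, 74 mm across, 34 mm high, origin under its middle; bystander.
- marker_pen: Black and white marker pen lying on the worktop, 17 x 135 x 16 mm (long along its y), origin under its middle; bystander.
- strip: Long beige sample carrier, 188 x 27 x 89 mm (long along its x), origin under its middle; bystander.
- tub: Open tub of small yellow caps, 132 x 164 x 68 mm, origin under its middle; bystander.

How it is judged (in metres and radians):
On the way, in this order (a step that is already met when the one before it is completed fails the run):
1. the retaining bar is swung home into its catch (value of joint bar below 0.03 rad), for 0.2 s.
2. the tall catch is squeezed open between the fingers (value of joint tall_tab above 0.012 m and contact force between the fingers and tall_post above 1 N), for 0.1 s.
3. the low catch is squeezed open between the fingers (value of joint low_tab above 0.012 m and contact force between the fingers and low_post above 1 N), for 0.1 s.
4. the gate is swung past its detent (value of joint gate_angle above 1 rad), for 0.1 s.
At the end, for the whole second after the job is handed in: The fingers hold the gate's pin (more than 0.5 N) with the gate still and open by more than 1.4 rad (80 degrees); the bar is in its catch (under 0.03 rad), both catches are drawn back (over 9 mm), and the three carriers stand in the pen (value of joint gate_angle between 1.4 and 1.76 rad and contact force between the fingers and gate above 0.5 N and value of joint bar below 0.03 rad and velocity of joint gate_angle between -0.1 and 0.1 rad/s and value of joint each of tall_tab, low_tab above 0.009 m and y of each of kept_1, kept_2, kept_3 in the frame of pen below -0.05 m); the arm keeps its last pose, push and grip.
It fails at once if the low catch is drawn before the tall one (value of joint low_tab above 0.005 m and value of joint tall_tab below 0.009 m).
It fails at once if a carrier in the pen is displaced by more than 30 mm (distance of any of kept_1, kept_2, kept_3 from where it was at the start of the episode above 0.03 m).
It fails at once if a bystander is displaced by more than 30 mm (distance of any of timer, tape, label_roll, marker_pen, strip, tub from where it was at the start of the episode above 0.03 m).
It also fails if it takes over 67 s, if anything falls off the work surface, if the arm or the gripper's body presses on something with over 40 N, if the wrist force passes 120 N, or if a joint passes its speed limit or range.

## Robot

A 7-joint arm with a two-finger parallel gripper is mounted at the origin on a cart in front of the work surface, level with it; the furniture and walls round the work are solid. World frame = base frame: x ahead of the robot, y to its left, z up, the work surface at z = 0. Lengths are in m, angles in degrees, forces in N, time in s.
With the tool pointing down it reaches from about 0.4 to 0.85 m from the base axis. Payload 4.5 kg.
Tool frame: the origin (TCP) lies at the very end of the fingers, on their centre line; the grasp point (between the pads) lies 19 mm behind it (manip.pinch_z is the distance from the TCP to the grasp point, in m); z points along the fingers, y is the line along which they close (so a half turn about z gives the same grasp; the last joint's range is limited). The gripper opens to 85 mm and grips with 20 to 120 N. Pads are 22 mm wide; open, the fingers measure 114 mm over their backs; the gripper's body (76 mm by 85 mm) begins 54 mm behind the grasp point. The pads swing forward as they close: fully open they stand 13 mm farther back than shut.
Start: joints at [74.473, 39.483, -11.15, 89.685, 9.013, 51.709, -12.324], TCP at [0.188, -0.596, 0.231] pointing down, gripper open.
Joint ranges: [-172.22, 172.22], [-26.19, 119.32], [-84.43, 86.54], [7.71, 146.69], [-57.33, 237.33], [2.42, 119.75], [-152.13, 152.13]. Speed limits (degrees/s): [147.25, 147.25, 180, 180, 180, 180, 180].

## Interface

Orientations are given as a 3x3 rotation matrix whose columns are the frame's x, y, z axes.
In Python, from bench import manip gives the robot as it stands. Calls block until the motion is done:
- manip.movep(position, orientation): joint-space move of the TCP to a pose.
- manip.move_linear(position, orientation=None, rate=0.15, contact_N=None): straight line of the TCP; orientation=None keeps the orientation; rate is the mean speed in m/s. With contact_N (N) it stops when the force on the tool has changed by that much, and returns True; else False.
- manip.move_j(angles): joint-space move.
- manip.set_gripper(opening): opening from 0.0 (shut) to 1.0 (fully open); the grip force is fixed at half the most; returns when the fingers have stopped.
- manip.hold(seconds).
- manip.solve_ik(position, orientation): joint angles nearest the present ones, or None.
- manip.state(): the state.
- manip.capture(name): name is "side" or "top"; returns (picture, depth): 480x640x3 uint8, blue, green, red; 480x640 float32, m along the optical axis (not along the pixel's ray), 0 where there is no reading.
- manip.camera_info(name): a dict with "K" (3x3 intrinsics, pixels), "xyz" and "orientation" of the camera in the world. Camera axes: x right, y up, looking along -z (the intrinsics and any distortion apply to the point x, -y, -z); pixel columns grow to the right and rows downward; lengths in m; the calibration is good to about 2 mm. A picture is of the moment at which its call begins. camera_info takes no time and is no camera call.
A pose or a line that the arm cannot do raises manip.IKError and nothing moves.
- manip.finish_job(): hands the job in; it is judged then, once.
The state is a dict: "t": time; "joint_positions": joint angles; "joint_vel": joint speeds; "joint_efforts": joint torques, N m; "ee_pos": TCP position; "orientation": TCP orientation; "force": force on the tool from outside, world axes, zero at the start; "ft_torque": the same for the moment, N m; "gripper_width": opening from 0.0 (shut) to 1.0 (fully open); "grasp_force": force on a finger pad.
Only numpy, scipy, OpenCV 4.12 (cv2) and the standard library are available. Lean on these libraries where they do the work, as an engineer would, in place of code of your own. Each camera call takes 0.05 s, during which the arm holds its last target. There are 200 camera calls.

## Working session

There is one attempt and no reset: what is moved stays moved. The work goes in short steps, each a Python script; the robot and the scene stay as the last script left them, time stands still between calls to the robot, and variables do not carry over. Pictures are saved under pics/ and viewed, at most 10 in all, crops included, and the job is handed in when it is done.

```bash
ls; mkdir -p pics
python3 - <<'E'
from bench import manip
import cv2,numpy as np
for n in("top","side"):
    p,d=manip.capture(n); cv2.imwrite(f"pics/{n}0.png",p); np.save(f"pics/{n}0.npy",d)
    print(n,manip.camera_info(n))
s=manip.state();print(s["t"],s["ee_pos"],s["orientation"],s["force"],manip.pinch_z)
E
```

```text
pics
top {'K': array([[595.28945432,   0.        , 317.97380934],
       [  0.        , 595.28945432, 243.65397956],
       [  0.        ,   0.        ,   1.        ]]), 'xyz': array([0.48081436, 0.01729839, 1.39301844]), 'orientation': array([[-0.00761724,  0.99737859, -0.07195782],
       [-0.99990767, -0.00840679, -0.01067595],
       [-0.01125289,  0.07186985,  0.99735054]])}
side {'K': array([[546.29380378,   0.        , 329.95403005],
       [  0.        , 546.29380378, 243.79814594],
       [  0.        ,   0.        ,   1.        ]]), 'xyz': array([ 1.13955689, -0.91702508,  0.6486173 ]), 'orientation': array([[ 0.85564979, -0.2130671 ,  0.47166286],
       [ 0.5173123 ,  0.38000899, -0.76679929],
       [-0.01585643,  0.90010865,  0.43537685]])}
0.1 [ 0.18734859 -0.59561485  0.23055495] [[ 9.53870948e-01  3.00216254e-01 -6.44493750e-04]
 [ 3.00216916e-01 -9.53869608e-01  1.60447756e-03]
 [-1.33072758e-04 -1.72395246e-03 -9.99998505e-01]] [-0.7466357   0.03812789 -0.32696395] 0.0187
```

View pics/top0.png

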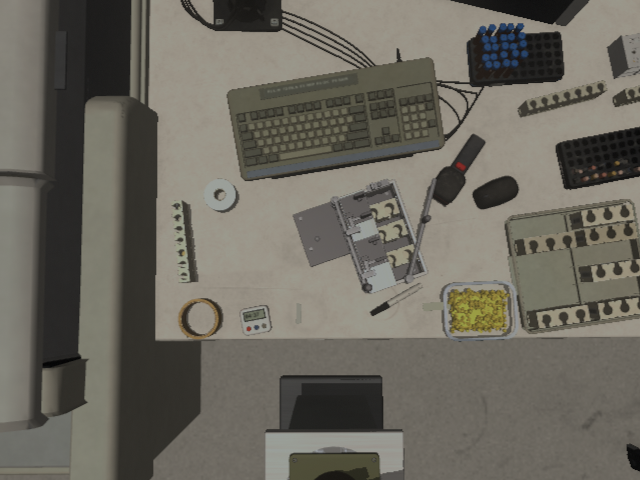

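View pics/side0.png

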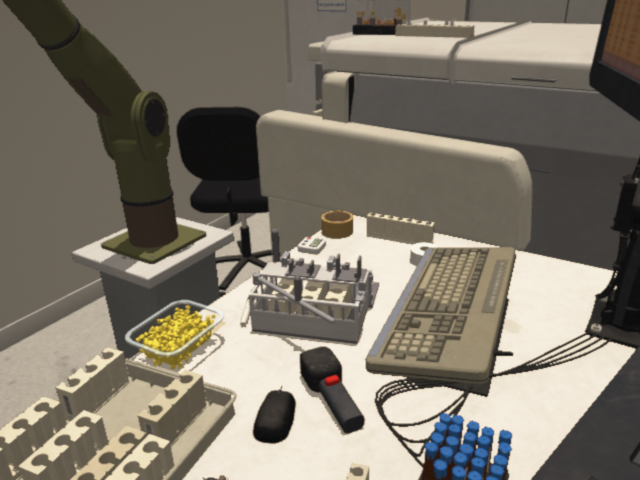

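Run:
```python
import cv2
p=cv2.imread("pics/top0.png");cv2.imwrite("pics/c1.png",cv2.resize(p[170:305,285:445],None,fx=4.4,fy=4.4,interpolation=cv2.INTER_CUBIC)[:600])
p=cv2.imread("pics/side0.png");cv2.imwrite("pics/c2.png",cv2.resize(p[225:345,235:390],None,fx=5,fy=5,interpolation=cv2.INTER_CUBIC))
```

```text
(no output)
```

View pics/c1.png

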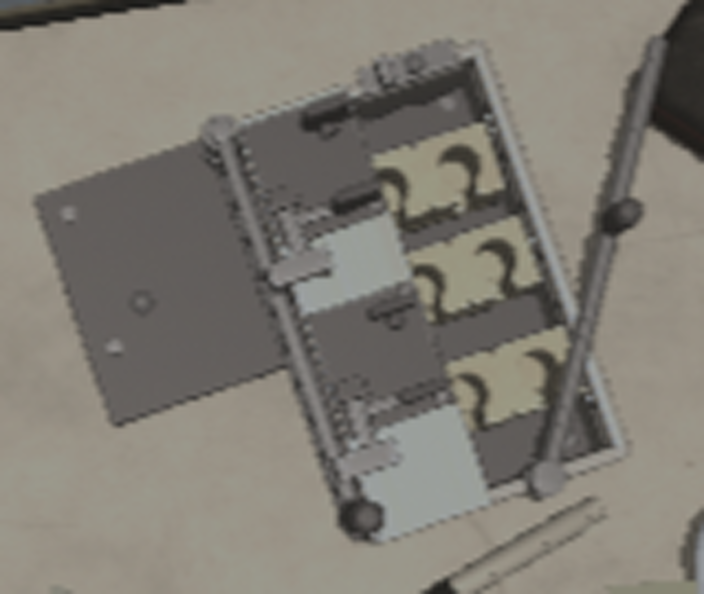

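View pics/c2.png

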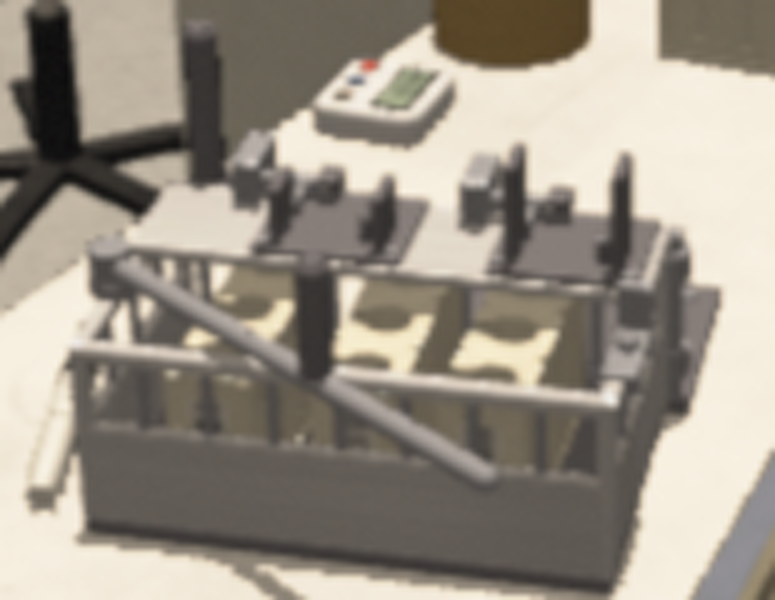

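```bash
cat > fit.py <<'E'
from bench import manip
import numpy as np
from scipy.optimize import least_squares
C={n:manip.camera_info(n) for n in("top","side")}
def proj(n,P):
    c=C[n]; q=(np.asarray(P)-c["xyz"])@c["orientation"]; q=q*[1,-1,-1]; u=c["K"]@q; return u[:2]/u[2]
T=lambda u,v:(285+u/4.4,170+v/4.4)
S=lambda u,v:(235+u/5,225+v/5)
def pts(p):
    b,xc,yc,zp=p[3:7]
    return dict(gp=(-.095,.004,.170),c1=(.111,-.136,.09),c2=(-.111,-.136,.09),pv=(-.107,-.09,zp),
     bp=(-.107+.13*np.cos(b),-.09-.13*np.sin(b),.157),
     tp=(xc+.122,yc,.146),tt=(xc+.078,yc,.146),lp=(xc+.022,yc,.126),lt=(xc-.022,yc,.126))
obs=[("top","gp",T(362,516)),("top","c1",T(480,43)),("top","c2",T(627,452)),("top","pv",T(546,477)),("top","bp",T(622,216)),
("top","tp",T(325,118)),("top","tt",T(357,198)),("top","lp",T(393,305)),("top","lt",T(425,391)),
("side","gp",S(200,27)),("side","c1",S(612,402)),("side","c2",S(80,348)),("side","pv",S(107,245)),("side","bp",S(313,261)),
("side","tp",S(624,157)),("side","tt",S(515,150)),("side","lp",S(387,182)),("side","lt",S(282,172))]
def W(p,q):
    c,s=np.cos(p[2]),np.sin(p[2]); return np.array([p[0]+c*q[0]-s*q[1],p[1]+s*q[0]+c*q[1],q[2]])
def res(p):
    Q=pts(p); return np.concatenate([proj(n,W(p,Q[k]))-o for n,k,o in obs])
if __name__=="__main__":
    r=least_squares(res,[.5,-.05,.3,1,-.05,-.032,.11],loss="soft_l1")
    p=r.x;print(np.round(p,4))
    for o,e in zip(obs,res(p).reshape(-1,2)):print(o[0],o[1],np.round(e,1))
    Q=pts(p)
    for k in Q:print(k,np.round(W(p,Q[k]),4))
    np.save("pose.npy",p)
E
python3 fit.py
```

```text
[ 0.5707 -0.0437  0.3241  0.5817 -0.0258 -0.0452  0.11  ]
top gp [ 0.1 -0.3]
top c1 [-0.4 -1.9]
top c2 [0.3 0.2]
top pv [-0.5 -0.5]
top bp [ 0.2 -2. ]
top tp [-0.3 -3.3]
top tt [-0.6 -1.9]
top lp [-0.8 -0.4]
top lt [-1.2 -0.5]
side gp [-0.8 -1.4]
side c1 [ 0.2 -0.1]
side c2 [-3.7 -1. ]
side pv [-0.1 -0.1]
side bp [-0.5 -1.7]
side tp [-1.5  0.6]
side tt [-1.1  0.1]
side lp [-2.  0.]
side lt [-1.5  0.2]
gp [ 0.4793 -0.0701  0.17  ]
c1 [ 0.7192 -0.1372  0.09  ]
c2 [ 0.5088 -0.2079  0.09  ]
pv [ 0.4979 -0.1631  0.11  ]
bp [ 0.6236 -0.1962  0.157 ]
tp [ 0.6762 -0.0559  0.146 ]
tt [ 0.6345 -0.0699  0.146 ]
lp [ 0.5814 -0.0878  0.126 ]
lt [ 0.5397 -0.1018  0.126 ]
```

```bash
cat > cloud.py <<'E'
from fit import *
import cv2
def cloud(n,d):
    c=C[n];v,u=np.mgrid[:480,:640];K=c["K"]
    q=np.stack([(u-K[0,2])/K[0,0]*d,-(v-K[1,2])/K[1,1]*d,-d],-1)
    w=q@c["orientation"].T+c["xyz"]; w[d==0]=np.nan; return w
if __name__=="__main__":
    p=np.load("pose.npy");c,s=np.cos(p[2]),np.sin(p[2])
    for n in("top","side"):
        w=cloud(n,np.load(f"pics/{n}0.npy"))
        q=w-[p[0],p[1],0]; e=np.stack([c*q[...,0]+s*q[...,1],-s*q[...,0]+c*q[...,1],q[...,2]],-1)
        im=np.full((600,800,3),40,np.uint8)
        m=np.isfinite(e[...,2])&(abs(e[...,0])<.18)&(e[...,1]>-.2)&(e[...,1]<.12)&(e[...,2]>.003)
        P=e[m]; P=P[np.argsort(P[:,2])]
        print(n,"table z",np.nanmedian(w[...,2][(abs(w[...,0]-.4)<.05)&(abs(w[...,1])<.1)]))
        hs=np.clip(P[:,2]/.17,0,1)*255
        col=cv2.applyColorMap(hs.astype(np.uint8)[:,None],cv2.COLORMAP_JET)[:,0]
        for a,k in zip(P,col):
            cv2.circle(im,(int(400+a[0]*2200),int(200-a[1]*2200+20)),2,[int(x) for x in k],-1)
        for x in(-.111,.111):cv2.line(im,(int(400+x*2200),211),(int(400+x*2200),519),(255,255,255),1)
        for y in(.004,-.136):cv2.line(im,(156,int(220-y*2200)),(644,int(220-y*2200)),(255,255,255),1)
        cv2.imwrite(f"pics/o_{n}.png",im)
        for lo,hi in((.12,.13),(.13,.15),(.15,.175)):
            g=P[(P[:,2]>lo)&(P[:,2]<hi)]
            print(lo,len(g)); 
            if len(g):
                g=g[np.argsort(g[:,0])]; cl=np.split(g,np.where(np.diff(g[:,0])>.01)[0]+1)
                for k in cl:print("  ",len(k),np.round(k.mean(0),4),np.round(np.ptp(k,axis=0),4))
E
python3 cloud.py; cd pics; python3 -c "
import cv2,numpy as np;a=cv2.imread('o_top.png');b=cv2.imread('o_side.png');cv2.imwrite('o.png',cv2.resize(np.hstack([a[:, 100:700],b[:,100:700]]),(800,400)))"
```

```text
top table z -0.0005085560959702251
0.12 123
   1 [-0.1     0.0096  0.1202] [0. 0. 0.]
   24 [-0.071  -0.0094  0.1215] [0.0109 0.0266 0.0063]
   29 [-0.0471 -0.0435  0.1249] [0.0146 0.0427 0.008 ]
   35 [-0.0032 -0.0674  0.1257] [0.0089 0.1274 0.0085]
   20 [ 0.0296 -0.0092  0.1212] [0.0113 0.029  0.0033]
   7 [ 0.0497 -0.0432  0.1241] [0.0011 0.0199 0.0071]
   7 [ 0.094  -0.0454  0.1244] [0.0023 0.0199 0.009 ]
0.13 98
   4 [-0.094   0.0105  0.1378] [0.0062 0.0016 0.0171]
   2 [-0.0469 -0.0475  0.131 ] [0.0041 0.0051 0.0018]
   13 [-0.0013 -0.1398  0.1405] [0.0112 0.1198 0.0191]
   38 [ 0.0522 -0.0444  0.1436] [0.0062 0.0227 0.0163]
   41 [ 0.0959 -0.0448  0.1421] [0.0059 0.0245 0.0167]
0.15 82
   48 [-0.0949  0.0039  0.1679] [0.0141 0.0147 0.0182]
   34 [ 0.0006 -0.1621  0.1549] [0.0125 0.0123 0.0093]
side table z 0.0004394649043956145
0.12 177
   28 [-0.0937 -0.003   0.1251] [0.0138 0.0094 0.0098]
   17 [-0.0706 -0.0141  0.1206] [0.0089 0.0287 0.0023]
   27 [-0.0461 -0.0503  0.1246] [0.0057 0.0217 0.0082]
   56 [-1.000e-04 -1.133e-01  1.248e-01] [0.0134 0.1391 0.0091]
   11 [ 0.0307 -0.0133  0.1209] [0.0096 0.0287 0.0007]
   20 [ 0.0538 -0.0534  0.125 ] [0.0062 0.0215 0.0096]
   18 [ 0.0981 -0.0544  0.1251] [0.0042 0.0184 0.0093]
0.13 222
   59 [-0.0933 -0.0025  0.1399] [0.0151 0.0129 0.0192]
   70 [ 0.0022 -0.1678  0.1401] [0.014  0.01   0.0194]
   52 [ 0.0535 -0.0505  0.1402] [0.006  0.0241 0.0182]
   41 [ 0.0978 -0.0518  0.1409] [0.006  0.0267 0.018 ]
0.15 116
   74 [-0.0938 -0.0024  0.1612] [0.0137 0.0145 0.0223]
   42 [ 0.0013 -0.1662  0.1545] [0.0144 0.0134 0.009 ]
```

View pics/o.png

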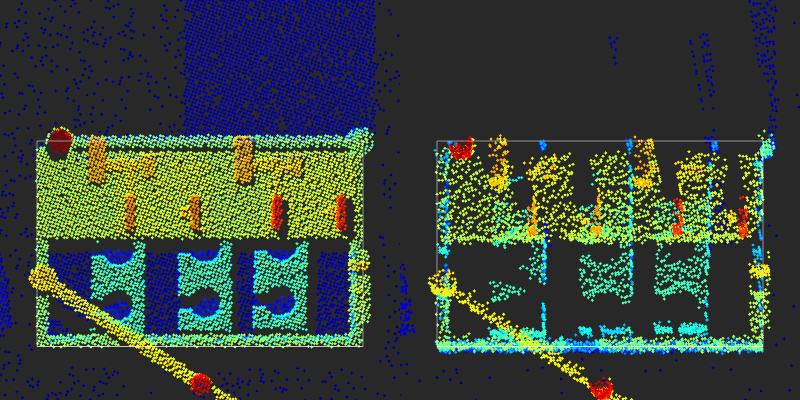

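```bash
cat > h.py <<'E'
from bench import manip
import numpy as np
p=np.load("pose.npy");YAW=p[2];c,s=np.cos(YAW),np.sin(YAW)
def W(x,y,z):return np.array([p[0]+c*x-s*y,p[1]+s*x+c*y,z])
def R(th):
    y=np.array([np.cos(th),np.sin(th),0]);z=np.array([0,0,-1.]);return np.column_stack([np.cross(y,z),y,z])
def bar(b,z,f=0):return W(-.107+.13*np.cos(b),-.09-.13*np.sin(b),z),R(YAW+np.pi/2-b+f)
def gate(a,z,f=0,r=.205):return W(.110-r*np.cos(a),.004+r*np.sin(a),z),R(YAW+np.pi/2-a+f)
def catch(x,z,f=0,y=-.048):return W(x,y,z),R(YAW+f)
def st(msg=""):
    q=manip.state();print(msg,round(q["t"],2),"pos",np.round(q["ee_pos"],4),"F",np.round(q["force"],1),"w",round(q["gripper_width"],3),"g",round(q["grasp_force"],1));return q
E
python3 - <<'E'
from h import *
for nm,t in dict(bar0=lambda f:bar(.585,.114,f),bar1=lambda f:bar(0,.114,f),tall=lambda f:catch(.081,.116,f),low=lambda f:catch(-.019,.106,f),g0=lambda f:gate(0,.123,f),g8=lambda f:gate(.8,.123,f),g16=lambda f:gate(1.6,.123,f)).items():
    for f in(0,np.pi):
        q=manip.solve_ik(*t(f));print(nm,round(f,1),None if q is None else np.round(q,0))
E
```

```text
bar0 0 [ 34.  55. -40.  89.  42.  52.  54.]
bar0 3.1 [ 12.  50.   2.  90.  -3.  40. -89.]
bar1 0 [ 39.  66. -72.  92.  66.  73.  63.]
bar1 3.1 [ 10.  48.  -5.  94.   6.  38. -70.]
tall 0 [ 16.  53. -28.  87.  30.  48.  -5.]
tall 3.1 [ -10.   53.   22.   88.  -25.   44. -139.]
low 0 [ 20.  48. -27. 104.  34.  37.  -8.]
low 3.1 [  -6.   48.   18.  105.  -27.   32. -131.]
g0 0 [ 37.  52. -60. 118.  62.  50.  48.]
g0 3.1 [  5.  40.  -3. 119.   6.  21. -74.]
g8 0 [  3.  43. -31. 116.  42.  32.   5.]
g8 3.1 [ -23.   41.   11.  117.  -20.   23. -113.]
g16 0 [ -9.  50. -23.  91.  26.  44. -27.]
g16 3.1 [ -38.   53.   33.   93.  -37.   46. -152.]
```

Run:
```python
from h import *
f=np.pi;b0=.585
manip.movep(*bar(b0,.24,f)); st("above")
manip.set_gripper(.6)
print(manip.move_linear(*bar(b0,.116,f),rate=.12,contact_N=8)); st("down")
manip.set_gripper(0); st("grip")
import cv2
q,_=manip.capture("side");q2,_=manip.capture("top")
cv2.imwrite("pics/s1.png",np.hstack([cv2.resize(q[200:350,200:420],None,fx=1.8,fy=2),cv2.resize(q2[140:310,280:460],None,fx=1.8,fy=1.76)])) if 0 else cv2.imwrite("pics/s1.png",cv2.resize(q[190:350,200:413],None,fx=3,fy=3))
```

```text
above 2.23 pos [ 0.6229 -0.1984  0.2401] F [ 0.7  0.3 -0.7] w 0.997 g 0.0
False
down 3.84 pos [ 0.6242 -0.1968  0.1168] F [ 0.5  0.2 -0.4] w 0.601 g 0.0
grip 4.28 pos [ 0.6238 -0.1968  0.1167] F [-0.7  0.4  3.8] w 0.148 g 58.4
```

View pics/s1.png

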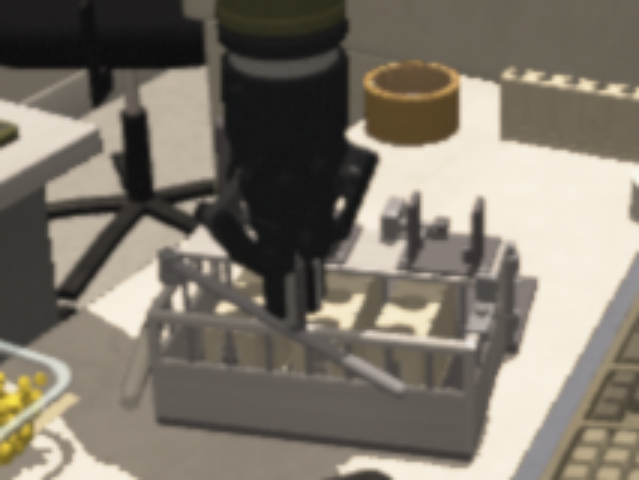

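The pin (crop about 290,300) is between the fingers at about the right width. I'll swing the bar now.

Run:
```python
from h import *
f=np.pi
for b in(.47,.35,.23,.12):
    manip.move_linear(*bar(b,.116,f),rate=.1)
st("b.12")
print(manip.move_linear(*bar(.04,.116,f),rate=.05)); st("b.04")
print(manip.move_linear(*bar(-.06,.116,f),rate=.03,contact_N=14)); q=st("end")
d=np.array(q["ee_pos"])[:2]-W(-.107,-.09,0)[:2]
print("angle est",-(np.arctan2(d[1],d[0])-YAW),"r",np.hypot(*d))
manip.hold(.3); st()
```

```text
b.12 5.58 pos [ 0.6249 -0.1361  0.1166] F [-1.6 -0.9  6.2] w 0.146 g 58.7
False
b.04 5.94 pos [ 0.6223 -0.1262  0.1166] F [-2.6  0.1  8.2] w 0.141 g 59.0
True
end 6.29 pos [ 0.6212 -0.1227  0.1166] F [ 0.3 -0.1  2. ] w 0.146 g 59.3
angle est 0.00785426208388701 r 0.12972744103361983
 6.59 pos [ 0.6212 -0.1227  0.1166] F [ 1.1 -1.   3.5] w 0.145 g 59.4
```

Run:
```python
from h import *
f=np.pi
def ang():
    q=manip.state();d=np.array(q["ee_pos"])[:2]-W(-.107,-.09,0)[:2];return -(np.arctan2(d[1],d[0])-YAW)
for i in range(2):
    print(manip.move_linear(*bar(-.10,.116,f),rate=.03,contact_N=18)); st(); print(ang())
manip.hold(.3);st()
import cv2
manip.set_gripper(.42);st("open");q=manip.state()
manip.move_linear(np.array(q["ee_pos"])+[0,0,.1],rate=.2)
manip.movep(*catch(.081,.23,0)); st("above tall")
im,d=manip.capture("top");np.save("pics/top1.npy",d)
im,d=manip.capture("side");np.save("pics/side1.npy",d);cv2.imwrite("pics/s2.png",cv2.resize(im[190:350,200:413],None,fx=3,fy=3))
from cloud import cloud
for n in("top","side"):
    w=cloud(n,np.load(f"pics/{n}1.npy"));q=w-[p[0],p[1],0];e=np.stack([c*q[...,0]+s*q[...,1],-s*q[...,0]+c*q[...,1],q[...,2]],-1)
    m=(e[...,2]>.14)&(e[...,2]<.17)&(e[...,1]<-.07)&(e[...,1]>-.11)&(abs(e[...,0]-.02)<.03)
    print(n,m.sum(),e[m].mean(0))
```

```text
True
 6.93 pos [ 0.621  -0.1229  0.1167] F [ 1.3 -1.6  1.5] w 0.146 g 60.9
0.008892979509730503
True
 7.29 pos [ 0.621  -0.123   0.1167] F [ 1.2 -1.8  2.2] w 0.146 g 61.6
0.009443601845197824
 7.59 pos [ 0.621  -0.123   0.1167] F [ 1.4 -1.3  1.7] w 0.15 g 61.6
open 7.94 pos [ 0.621  -0.1229  0.1166] F [ 0.6 -0.3 -0.1] w 0.418 g 0.0
above tall 9.66 pos [ 0.662  -0.0637  0.2288] F [-0.6 -0.1 -0.3] w 0.421 g 0.0
top 0 [nan nan nan]
side 64 [ 0.02323698 -0.0953771   0.14997854]<stdin>:18: RuntimeWarning: Mean of empty slice.
  ret = um.true_divide(
```

View pics/s2.png

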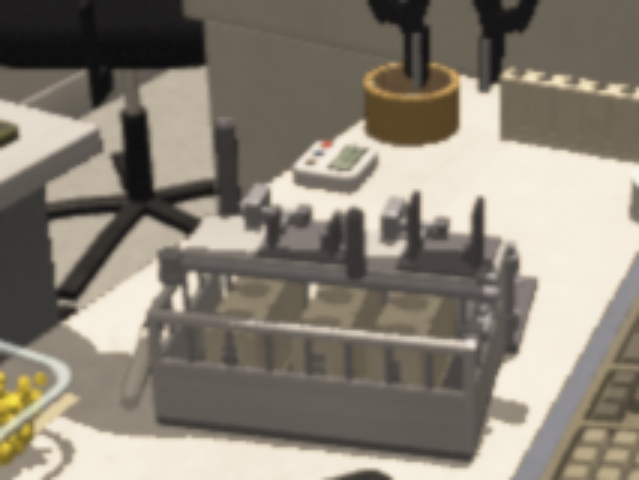

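The bar lies straight across the pen (crop y≈265) with its pin at (355,240), so it is home. Next is the tall catch.

Run:
```python
from h import *
import cv2
manip.set_gripper(.8)
print(manip.move_linear(*catch(.081,.118,0),rate=.12,contact_N=8)); st("down")
manip.set_gripper(0); st("squeeze"); manip.hold(.2); st()
im,d=manip.capture("side");cv2.imwrite("pics/s3.png",cv2.resize(im[190:350,200:413],None,fx=3,fy=3))
```

```text
False
down 11.26 pos [ 0.6635 -0.0632  0.1189] F [ 0.1  0.4 -0.2] w 0.798 g 0.0
squeeze 11.68 pos [ 0.6651 -0.0631  0.1197] F [5.8 0.2 4.2] w 0.37 g 63.1
 11.88 pos [ 0.6651 -0.0631  0.1197] F [5.  0.5 5.5] w 0.376 g 63.0
```

View pics/s3.png

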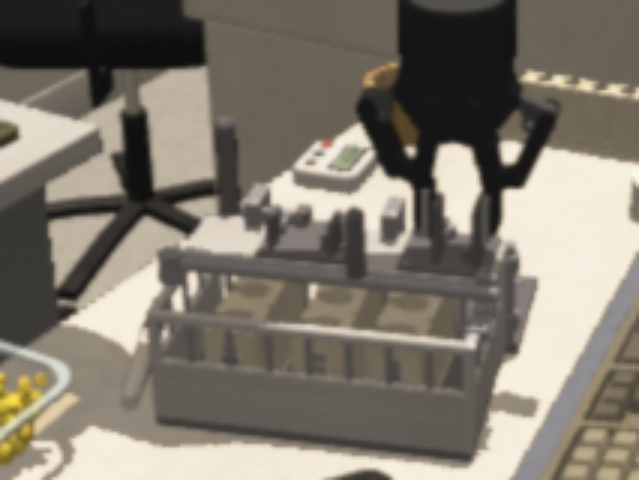

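The tall tab has moved next to its post (crop 432 vs 480), the width is fully home, and the tool was pushed +x, so the post is in contact. On to the low catch.

Run:
```python
from h import *
import cv2
manip.set_gripper(.72); st("open")
manip.move_linear(catch(.0822,.2)[0],rate=.2)
manip.move_linear(*catch(-.0178,.19),rate=.15)
print(manip.move_linear(*catch(-.0178,.107,0),rate=.1,contact_N=8)); st("down")
manip.set_gripper(0); st("squeeze"); manip.hold(.2); st()
im,d=manip.capture("side");cv2.imwrite("pics/s4.png",cv2.resize(im[190:350,200:413],None,fx=3,fy=3))
```

```text
open 12.32 pos [ 0.6626 -0.0633  0.1178] F [ 0.2  0.4 -0.9] w 0.718 g 0.0
True
down 14.38 pos [ 0.5694 -0.0944  0.1199] F [-2.  -0.7 14.6] w 0.721 g 7.2
squeeze 14.98 pos [ 0.5825 -0.0899  0.1247] F [14.4  4.8 18.4] w 0.019 g 59.4
 15.18 pos [ 0.5825 -0.0899  0.1247] F [13.6  4.8 18.9] w 0.017 g 59.4
```

View pics/s4.png

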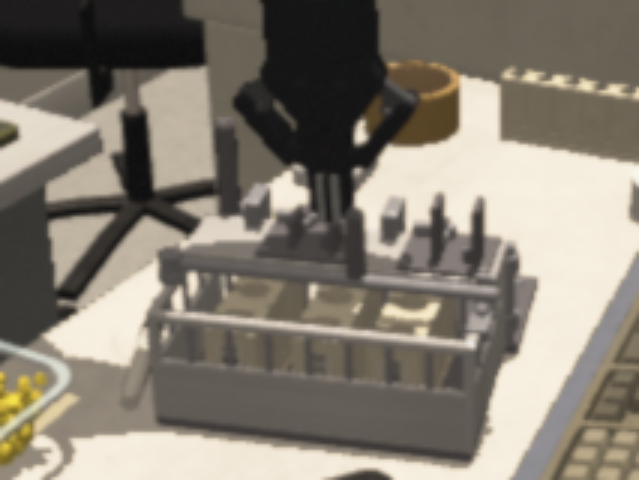

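The tab-side finger came down on the fin because my opening was too small for the 7.5 mm offset, and the fingers then shut above the low catch. I'll lift while closed, look, and redo it wider.

Run:
```python
from h import *
from cloud import cloud
q=manip.state();manip.move_linear(np.array(q["ee_pos"])+[0,0,.075],rate=.15)
manip.move_linear(W(-.019,-.048,.25),R(YAW),rate=.15)
manip.set_gripper(.9);st()
im,d=manip.capture("side");w=cloud("side",d);q=w-[p[0],p[1],0];e=np.stack([c*q[...,0]+s*q[...,1],-s*q[...,0]+c*q[...,1],q[...,2]],-1)
for lo,hi in((.112,.128),(.13,.15)):
    m=(e[...,2]>lo)&(e[...,2]<hi)&(e[...,1]<-.03)&(e[...,1]>-.07)&(abs(e[...,0])<.12)
    g=e[m];g=g[np.argsort(g[:,0])]
    for k in np.split(g,np.where(np.diff(g[:,0])>.006)[0]+1):print(lo,len(k),np.round(k.mean(0),4),np.round(np.ptp(k,axis=0),4))
```

```text
17.15 pos [ 0.5679 -0.0952  0.25  ] F [0.7 0.1 0.1] w 0.899 g 0.0
0.112 49 [-0.0303 -0.0495  0.1209] [0.0067 0.0252 0.0143]
0.112 48 [-0.0026 -0.0501  0.1202] [0.0112 0.027  0.0157]
0.112 36 [ 0.0702 -0.0519  0.1206] [0.0051 0.0254 0.0155]
0.112 28 [ 0.0979 -0.0534  0.1199] [0.0095 0.0209 0.015 ]
0.13 48 [ 0.0699 -0.0499  0.1405] [0.0054 0.0259 0.0182]
0.13 42 [ 0.0977 -0.0524  0.141 ] [0.0057 0.0219 0.0179]
```

The cloud shows the low tab already fully home (−0.030). I'll squeeze again properly to guarantee the post contact.

Run:
```python
from h import *
manip.set_gripper(.72)
print(manip.move_linear(*catch(-.0165,.106),rate=.12,contact_N=8)); st("down")
manip.set_gripper(0); st("squeeze"); manip.hold(.3); st()
```

```text
False
down 18.85 pos [ 0.5709 -0.0944  0.1067] F [0.2 0.3 0.5] w 0.72 g 0.0
squeeze 19.22 pos [ 0.57   -0.0948  0.107 ] F [-0.5 -0.9  6.5] w 0.377 g 62.9
 19.52 pos [ 0.57   -0.0948  0.107 ] F [-0.7 -0.4  6.2] w 0.37 g 62.8
```

Run:
```python
from h import *
manip.set_gripper(.62); manip.move_linear(W(-.0165,-.048,.22),rate=.2)
manip.movep(*gate(0,.24)); q=st("above");print(np.round(q["joint_positions"],0))
manip.set_gripper(.6)
print(manip.move_linear(*gate(0,.124),rate=.12,contact_N=8)); st("down")
manip.set_gripper(0); st("grip")
for a in(.1,.2,.3): manip.move_linear(*gate(a,.124),rate=.08)
q=st("a.3");print(np.round(q["joint_positions"],0))
```

```text
above 21.68 pos [ 0.4792 -0.0703  0.2393] F [1.2 0.1 0.4] w 0.62 g 0.0
[ 40.  40. -62. 111.  43.  56.  66.]
False
down 23.01 pos [ 0.4798 -0.0699  0.1245] F [ 0.2 -0.3 -0.1] w 0.601 g 0.0
grip 23.43 pos [ 0.4796 -0.0702  0.1245] F [-1.2 -1.5  6.2] w 0.172 g 58.5
a.3 24.65 pos [ 0.4692 -0.0105  0.1244] F [-1.8 -0.8 12.1] w 0.171 g 59.9
[ 24.  46. -48. 121.  57.  40.  29.]
```

The gate follows freely, so I'll continue over the detent.

Run:
```python
from h import *
import cv2
for a in np.arange(.45,1.61,.15): manip.move_linear(*gate(min(a,1.6),.124),rate=.1); st(f"a{a:.2f}")
manip.move_linear(*gate(1.6,.124),rate=.05)
manip.hold(.5); q=st("end");print(np.round(q["joint_positions"],0))
d=np.array(q["ee_pos"])[:2]-W(.11,.004,0)[:2];print("gate",np.pi-(np.arctan2(d[1],d[0])-YAW),np.hypot(*d))
im,_=manip.capture("side");im2,_=manip.capture("top")
cv2.imwrite("pics/s5.png",np.hstack([cv2.resize(im[150:350,200:400],(400,400)),cv2.resize(im2[130:330,250:450],(400,400))]))
```

```text
a0.45 25.11 pos [0.4708 0.02   0.1244] F [-2.  -0.2 12.6] w 0.168 g 60.0
a0.60 25.57 pos [0.4769 0.05   0.1244] F [-2.2 -0.2 12.9] w 0.168 g 60.1
a0.75 26.02 pos [0.4876 0.0792 0.1245] F [-1.3 -0.3 12.7] w 0.17 g 60.0
a0.90 26.48 pos [0.5023 0.1059 0.1244] F [-2.2  0.8 12.2] w 0.168 g 60.1
a1.05 26.94 pos [0.5209 0.1304 0.1244] F [-2.8  0.7 11.1] w 0.175 g 60.0
a1.20 27.4 pos [0.5431 0.1518 0.1245] F [-1.6  0.1 12. ] w 0.166 g 60.0
a1.35 27.86 pos [0.5682 0.1695 0.1245] F [-1.8  1.6 11.7] w 0.176 g 59.9
a1.50 28.32 pos [0.5956 0.1834 0.1245] F [-1.5  0.3  9.3] w 0.171 g 59.8
end 29.38 pos [0.6146 0.1902 0.1246] F [-1.8  1.1  8.7] w 0.17 g 59.8
[ -5.  51. -32.  91.  33.  48. -33.]
gate 1.6008005285205227 0.20376005065416516
```

View pics/s5.png

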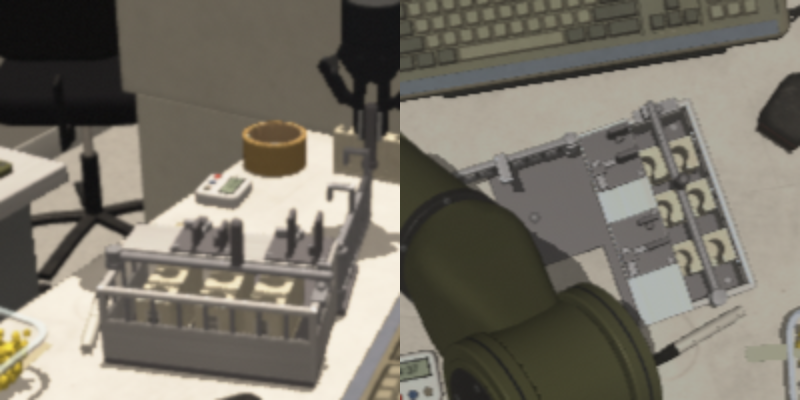

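The gate stands square to the pen with its pin held (left view about 370,110). The bar is across the pen, both catches are drawn back, and the carriers and bystanders haven't moved.

```bash
python3 -c "
from bench import manip
print(manip.finish_job())"
```

```text
the job is handed in; nothing more can be done
None
```

The job is handed in: the bar is in its catch, the tall and then the low catch are squeezed open, and the gate is held still by its pin at about 1.60 rad; the low catch took two tries, the first moving its tab home with no sure contact on the post.

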